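# Load the embossing press and feed it to its hidden stop

## Robot

A 6-joint arm with a two-finger parallel gripper is mounted at the origin on the work surface. World frame = base frame: x ahead of the robot, y to its left, z up, the work surface at z = 0. Lengths are in m, angles in rad, forces in N, time in s.
With the tool pointing down it reaches from about 0.425 to 0.95 m from the base axis. Payload 14.7 kg.
Tool frame: the origin (TCP) lies between the finger pads; the fingertips stand 22 mm ahead of it and the grasp point (between the pads) lies 3 mm ahead of it; z points along the fingers, y is the line along which they close (so a half turn about z gives the same grasp; the last joint's range is limited). The gripper opens to 85 mm and grips with 20 to 120 N. Pads are 22 mm wide; open, the fingers measure 114 mm over their backs; the gripper's body (76 mm by 85 mm) begins 54 mm behind the grasp point. The pads swing forward as they close: fully open they stand 13 mm farther back than shut.
Start: joints at [-1.166, 0.48, 1.596, -0, 1.065, -0.047], TCP at [0.284, -0.585, 0.253] pointing down, gripper open.
Joint ranges: [-2.75, 2.75], [-0.82, 2.05], [0.23, 2.67], [-1.56, 4.7], [0.09, 2.69], [-2.92, 2.92]. Speed limits (rad/s): [1.89, 1.89, 2.39, 3.01, 3.01, 3.01].

## Interface

Orientations are given as a 3x3 rotation matrix whose columns are the frame's x, y, z axes.
In Python, from bench import * gives the robot as it stands. The module is installed in compiled form; this text tells all that it offers.
- The arm moves only by the shell command python3 -m pendant 'ROWS' [FORCE]. ROWS is text: rows parted by semicolons, each of 7 numbers parted by spaces: the turn, a rotation vector about the tool's x, y, z in units of 5 degrees (1.0 is 5 degrees), then the shift along the tool's x, y, z in units of 0.025 m (1.0 is 0.025 m), then the closure, from -1 (fully open) to 1 (shut). A call has 1 to 8 rows; each row shifts and turns the commanded pose from where the row before left it, along the tool's axes as they then stand; what a row does not reach is not made up. A row lasts 1/12 s, in which the tool goes at most 41.7 mm and 7.16 degrees, less where a joint would pass 70% of its speed; a pose out of reach is approached as far as the arm can. A call with a number of a shift or a turn outside -1 to 1 is refused whole. A call with a gripper value outside its range is refused whole. The fingers move at their own pace and stop on an object; FORCE is the grip in N (left out, the last holds). Time passes only in rows, so rows that do not move let the fingers close. It gives the time, the measured TCP pose, the force, the opening and the grip force at its end, in the units of the state.
- sense(): the state, without advancing time (a new reading comes with each control period).
- read_camera(name): name is "scene" or "top" or "wrist"; returns (picture, depth): 400x640x3 uint8, red, green, blue; 400x640 float32, m along the optical axis (not along the pixel's ray), 0 where there is no reading.
- camera_params(name): a dict with "fov_y" (degrees; the focal length in pixels is half the picture's height over the tangent of half this angle, whatever the lens; pixels are square), "cx", "cy" (the principal point, pixels), "k1" (the pictures are not rectified: a ray, as slopes to the right and down, at radius r is drawn at 1 + k1 r^2 times it, then the intrinsics apply), "origin" and "orientation" of the camera in the world. Camera axes: x right, y up, looking along -z (the intrinsics and any distortion apply to the point x, -y, -z); pixel columns grow to the right and rows downward; lengths in m; the calibration is good to about 2 mm. A picture is of the moment at which its call begins: read the wrist's pose just before it. camera_params takes no time and is no camera call; for the wrist camera it gives the pose at the moment of the call.
- hand_in(): hands the job in; it is judged then, once.
Trained networks look in the newest picture that a camera, given by its name, has taken for a name from the list of things; names that differ only in an ending like _2 or _b are one class to them, and where a whole thing is asked for, a point or a joint stands for the part that bears it (a point fixed in the world has none). Each returns a list of dicts, best first, with "p" (0 to 1); they miss things now and then, are a little off and sometimes report something else, mostly with a low value. They report only what shows in the picture. A call takes as long as a camera call.
- search_frame(camera, target): "location" ([x, y, z] in m, in world coordinates, good to about 4 mm: the middle of the surface that is visible of it).
- regions_of(camera, target): "region" (400x640 bool, what is visible of it).
The state is a dict: "clock": time; "qpos": joint angles; "joint_velocities": joint speeds; "joint_efforts": joint torques, N m; "ee_pos": TCP position; "ee_rot": TCP orientation; "force": force on the tool from outside, world axes, zero at the start; "moment": the same for the moment, N m; "gripper_width": finger opening in m; "finger_force": force on a finger pad.
Only numpy, scipy, OpenCV 4.12 (cv2) and the standard library are available. Lean on these libraries where they do the work, as an engineer would, in place of code of your own. Each camera call takes 0.05 s, during which the arm holds its last target. There are 200 camera calls.

## Task

Take the brass die from the sloping rack and lay it gently (do not drop it) flat on the middle of the cork pad on the press carriage. Then slide the carriage into the green press by its red end plate until you feel it come up against the sprung stop hidden inside, without forcing the stop, and leave it resting against the stop with the pad and die still centred. Leave the black die, the jar, the tin and the steel weight where they stand.

Things in the scene. Friction and masses are not known exactly. Their poses are not given: they have to be found in the camera images.
- die: Brass embossing die: plain disc 56 mm in diameter, 14 mm thick, 0.28 kg. Origin: centre of its underside; z points out of its top face. It starts on the sloping rack, so its z leans 35 degrees from vertical, towards the rack's front.
- spare_die: Black die of the same size, in the rack's other place. Leave it.
- rack: Fixed wooden rack: a board 250 mm wide sloping 35 degrees, its low edge in front (-x) with a lip 8 mm high against which the dies rest. Origin on the bench under its middle; x to the back (up the slope), y along its width. Places at y = +58 and -58 mm, either die in either. A grasp square to the board, closing along the rack's y, has free room.
- carriage: Loose aluminium sled (about 0.5 kg) 190 mm long, 120 mm wide, 14 mm thick, on a track 12 mm above the bench between low guide rails 24 mm above the bench. Origin: under the platen's centre, on the sled's underside; x points along the track INTO the press, z up. It slides with a few newtons of friction (about 3 to 8 N).
- platen (a point): Centre of the top of the carriage's round steel platen (84 mm in diameter), 32 mm above the bench.
- push (a point): Centre of the outer (rear, -x) face of the carriage's red upright end plate, 135 mm behind the platen's centre. The plate is 10 mm thick, 70 mm wide, stands from 26 to 75 mm above the bench; this point is 52 mm above the bench. It stays at least 40 mm outside the press.
- pad: Loose round cork pad, 70 mm in diameter, 8 mm thick, lying on the platen. Origin: centre of its underside.
- press: Fixed green press, 160 mm high (185 mm over the steel boss on top). Origin on the bench at the middle of its mouth; x leads into it along the track. The tunnel is 148 mm wide and 75 mm high, and the stack clears it. The track runs 290 mm out in front of the mouth.
- buffer (a joint): Travel (m) of the sprung stop (damped a little, 60 N per m/s) hidden in the press: 0 untouched, growing as it is pressed. 1.2 N per mm: 5 N beyond the sliding friction presses it 4 mm; beyond 15 mm it is forced. Let go, the carriage stays against it by friction. Its place varies: met with the platen's centre 30 to 80 mm inside the mouth.
- jar: Bystander: amber jar, 60 mm in diameter, 75 mm high. Leave it.
- tin: Bystander: low round tin, 68 mm in diameter, 45 mm high. Leave it.
- weight: Bystander: dark steel weight, a cylinder 50 mm in diameter and height. Leave it.

How it is judged:
On the way, in this order (a step that is already met when the one before it is completed fails the run):
1. the brass die lies flat on the pad, within 10 mm of the platen's centre, let go of, the stop not yet reached (horizontal distance between each of die, pad and platen below 0.01 m and angle between die's own z axis and vertical below 0.08 rad and z of die in the frame of platen between 0.005 and 0.011 m and contact force between the fingers and die below 0.01 N and value of joint buffer below 0.0005 m), for 0.2 s.
2. the carriage presses the stop in by more than 2 mm (value of joint buffer above 0.002 m), for 0.1 s.
At the end, for the whole second after the job is handed in: The carriage rests against the stop (still pressed in by more than 1 mm), the brass die lies flat on the cork pad within 12 mm of the platen's centre, the pad within 10 mm of it, all at rest and let go (horizontal distance between die and platen below 0.012 m and horizontal distance between pad and platen below 0.01 m and angle between die's own z axis and vertical below 0.08 rad and z of die in the frame of platen between 0.005 and 0.011 m and value of joint buffer above 0.001 m and linear speed of each of carriage, die below 0.01 m/s and contact force between the fingers and die below 0.01 N); the robot touches nothing.
It fails at once if the stop is forced: driven in more than 15 mm (value of joint buffer above 0.015 m).
It fails at once if the die is dropped over the pad (falling free at over 0.5 m/s) (horizontal distance between die and pad below 0.05 m and contact force between the fingers and die below 0.01 N and linear speed of die above 0.5 m/s).
It fails at once if the black die is moved more than 15 mm (distance of spare_die from where it was at the start of the episode above 0.015 m).
It fails at once if the jar, tin or weight is moved more than 30 mm (distance of any of jar, tin, weight from where it was at the start of the episode above 0.03 m).
It also fails if it takes over 64 s, if anything falls off the work surface, if the arm or the gripper's body presses on something with over 40 N, if the wrist force passes 120 N, or if a joint passes its speed limit or range.

## Working session

There is one attempt and no reset: what is moved stays moved. The work goes in short steps, Python scripts to look and compute and a shell command to move; the robot and the scene stay as the last step left them, time stands still between calls to the robot, and variables do not carry over. Pictures are saved under pics/ and viewed, at most 10 in all, crops included, and the job is handed in when it is done.

```bash
mkdir -p pics; cat > h.py <<'E'
from bench import *
import numpy as np, cv2
def cloud(cam, depth, P):
    f=200/np.tan(np.radians(P["fov_y"])/2)
    v,u=np.mgrid[0:400,0:640].astype(float)
    K=np.array([[f,0,P["cx"]],[0,f,P["cy"]],[0,0,1]])
    xd=(u-P["cx"])/f; yd=(v-P["cy"])/f
    x,y=xd.copy(),yd.copy()
    for _ in range(10):
        s=1+P["k1"]*(x*x+y*y); x=xd/s;y=yd/s
    p=np.stack([x*depth,-y*depth,-depth],-1)
    return p@np.array(P["orientation"]).T+np.array(P["origin"])
def look(cam,name=None):
    P=camera_params(cam); im,d=read_camera(cam)
    if name: cv2.imwrite("pics/"+name,im[:,:,::-1])
    return im,d,cloud(cam,d,P)
E
python3 - <<'E'
from h import *
for c in("top","scene"):
    im,d,p=look(c,c+"0.png"); P=camera_params(c)
    print(c,np.round(P["origin"],3),P["fov_y"])
    for t in("die","spare_die","rack","carriage","platen","push","pad","press","jar","tin","weight"):
        print(t,[(np.round(r["location"],3).tolist(),round(r["p"],2)) for r in search_frame(c,t)[:2]])
print(sense()["clock"])
E
```

```text
top [0.423 0.056 1.141] 54.19762386201613
die [([0.492, 0.369, 0.048], 0.7)]
spare_die [([0.548, 0.265, 0.049], 0.54), ([0.673, 0.071, 0.042], 0.24)]
rack [([0.542, 0.332, 0.054], 0.55)]
carriage [([0.489, -0.063, 0.025], 0.96)]
platen [([0.49, -0.059, 0.024], 0.94)]
push [([0.492, -0.062, 0.027], 0.68)]
pad [([0.494, -0.119, 0.044], 0.86)]
press [([0.508, -0.244, 0.161], 0.77)]
jar [([0.494, -0.058, 0.028], 0.72), ([0.647, 0.168, 0.078], 0.66)]
tin [([0.671, 0.071, 0.046], 0.96)]
weight [([0.345, -0.304, 0.048], 0.76)]
scene [1.255 0.783 0.895] 45.302198527550274
die [([0.503, 0.377, 0.054], 0.56)]
spare_die [([0.557, 0.274, 0.049], 0.47)]
rack [([0.545, 0.339, 0.058], 0.57), ([0.507, -0.044, 0.031], 0.19)]
carriage [([0.508, -0.048, 0.029], 0.64)]
platen [([0.508, -0.048, 0.028], 0.76)]
push [([0.504, -0.047, 0.022], 0.76), ([0.665, 0.183, 0.053], 0.35)]
pad [([0.499, -0.111, 0.042], 0.66)]
press [([0.554, -0.226, 0.087], 0.67)]
jar []
tin [([0.684, 0.084, 0.045], 0.7)]
weight [([0.349, -0.285, 0.036], 0.55)]
1.2
```

View pics/top0.png

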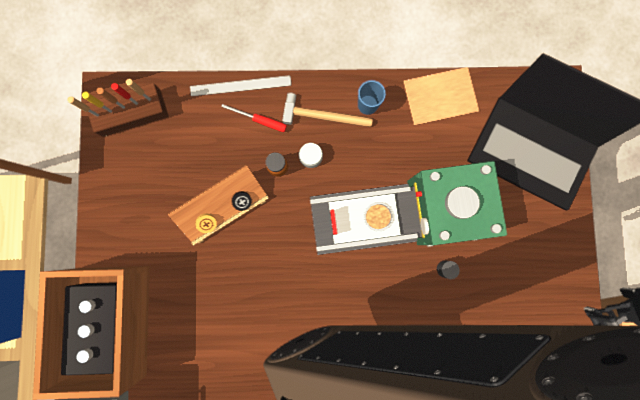

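```bash
python3 - <<'E'
from h import *
im,d,p=look("top")
hsv=cv2.cvtColor(im,cv2.COLOR_RGB2HSV)
for t in("die","spare_die","rack","carriage","pad","press"):
    r=regions_of("top",t)
    if not r: print(t,None); continue
    m=r[0]["region"]&(d>0); m=cv2.erode(m.astype(np.uint8),np.ones((3,3)))>0
    q=p[m]; (c,w,a)=cv2.minAreaRect(q[:,:2].astype(np.float32))
    C=q.mean(0); n=np.linalg.svd(q-np.median(q,0),full_matrices=False)[2][2]
    v,u=np.nonzero(m)
    print(t,m.sum(),"px",u.min(),u.max(),v.min(),v.max(),"mean",C.round(4),"rect",np.round(c,4),np.round(w,3),round(a,1),"n",n.round(3), "rgb",np.median(im[m],0))
E
```

```text
die 254 px 197 215 214 231 mean [0.4874 0.3669 0.0501] rect [0.4868 0.3666] [0.042 0.048] 69.9 n [-0.477 -0.302  0.825] rgb [252.  200.5  93. ]
spare_die 237 px 232 250 192 209 mean [0.5487 0.2677 0.0507] rect [0.5479 0.2681] [0.042 0.046] 58.0 n [ 0.478  0.285 -0.831] rgb [74. 71. 66.]
rack 2424 px 170 265 167 242 mean [0.5433 0.3345 0.0546] rect [0.5352 0.3302] [0.099 0.246] 31.9 n [-0.478 -0.293  0.828] rgb [225. 141.  81.]
carriage 1808 px 331 398 196 241 mean [ 0.492  -0.0652  0.0291] rect [ 0.4939 -0.0769] [0.114 0.185] 6.7 n [ 0.005  0.043 -0.999] rgb [254. 254. 250.]
pad 371 px 367 389 206 227 mean [ 0.4979 -0.1148  0.0406] rect [ 0.498  -0.1153] [0.058 0.061] 43.6 n [-0.007  0.002 -1.   ] rgb [250. 196. 121.]
press 8696 px 312 505 163 253 mean [ 0.5101 -0.2301  0.1123] rect [ 0.5045 -0.1699] [0.186 0.477] 6.6 n [0.012 0.496 0.868] rgb [108. 167. 118.]
```

The top view shows the brass die at (207,223) and the black die at (241,201) on the rack. The carriage runs to the right, with its pad at (378,216), into the green press, whose mouth is near column 418. The weight is at (450,269), and the jar and tin are at (276,163) and (311,154).

```bash
cat >> h.py <<'E'
from scipy.spatial.transform import Rotation as R
from scipy.linalg import logm, expm
def T(p,Rm):
    M=np.eye(4);M[:3,:3]=Rm;M[:3,3]=p;return M
def rows(B,A=None,N=None,lim=0.98):
    """constant screw rows taking A (now) to B"""
    if A is None:
        s=sense();A=T(s["ee_pos"],s["ee_rot"])
    L=np.real(logm(np.linalg.inv(A)@B))
    n=N or 1
    while True:
        S=expm(L/n); w=R.from_matrix(S[:3,:3]).as_rotvec()/np.radians(5); t=S[:3,3]/.025
        if N or max(abs(np.r_[w,t]).max(),np.linalg.norm(t)/1.2,np.linalg.norm(w)/1.2)<lim: break
        n+=1
    print(n,"rows of",np.round(np.r_[w,t],3)); return n,S
n35=np.array([-.5736*.851,-.5736*.525,.8192])
yr=np.array([-.525,.851,0]);yr/=np.linalg.norm(yr)
def tilt(s): # tool frame for rack
    z=-n35/np.linalg.norm(n35); y=s*yr; return np.stack([np.cross(y,z),y,z],1)
E
python3 - <<'E'
from h import *
s=sense(); print(s["ee_pos"],np.round(s["ee_rot"],3),s["gripper_width"],s["clock"])
A=T(s["ee_pos"],s["ee_rot"]); up=A.copy(); up[2,3]+=.06
top=np.array([.4874,.3669,.0501])
for sg in(1,-1):
    B=T(top+.09*n35,tilt(sg))
    print(sg,R.from_matrix(A[:3,:3].T@B[:3,:3]).as_rotvec(degrees=True), B[:3,3])
    M=T([.44,.22,.27],R.from_euler('z',np.radians(0)).as_matrix()@np.eye(3))
    n,S=rows(B,up)
    P=up.copy()
    for i in range(n):
        P=P@S
        if i%4==0: print(i,P[:3,3].round(3),round(np.hypot(*P[:2,3]),3))
E
```

```text
[ 0.28380022 -0.58475757  0.25329387] [[ 0.9    0.437 -0.   ]
 [ 0.437 -0.9    0.   ]
 [-0.    -0.    -1.   ]] 0.08550744644219248 1.55
1 [ 52.45842293  -2.6474213  166.38947636] [0.44346798 0.3397974  0.123828  ]
48 rows of [ 0.219 -0.011  0.693 -0.782 -0.67   0.548]
0 [ 0.259 -0.578  0.3  ] 0.634
4 [ 0.164 -0.535  0.249] 0.56
8 [ 0.08  -0.467  0.205] 0.474
12 [ 0.014 -0.378  0.169] 0.379
16 [-0.03  -0.274  0.141] 0.276
20 [-0.048 -0.161  0.122] 0.168
24 [-0.038 -0.045  0.111] 0.059
28 [-0.002  0.065  0.107] 0.065
32 [0.06  0.164 0.108] 0.175
36 [0.144 0.245 0.112] 0.284
40 [0.244 0.303 0.118] 0.389
44 [0.356 0.334 0.122] 0.489
-1 [ 1.76470143 34.96740548 -5.60376117] [0.44346798 0.3397974  0.123828  ]
33 rows of [ 0.011  0.212 -0.034  0.618 -0.888  0.437]
0 [ 0.288 -0.558  0.302] 0.628
4 [ 0.306 -0.45   0.262] 0.544
8 [ 0.325 -0.341  0.226] 0.471
12 [ 0.345 -0.23   0.196] 0.414
16 [ 0.365 -0.117  0.171] 0.383
20 [ 0.385 -0.004  0.151] 0.385
24 [0.405 0.11  0.137] 0.42
28 [0.425 0.225 0.128] 0.481
32 [0.443 0.34  0.124] 0.559
```

```bash
python3 -m pendant '0 0 0 0 0 -1 -1;0 0 0 0 0 -1 -1;0 0 0 .9 -.9 0 -1;0 0 0 .9 -.9 0 -1;0 0 0 .9 -.9 0 -1;0 0 0 .9 -.9 0 -1;0 0 0 .9 -.9 0 -1;0 0 0 .9 -.9 0 -1' | tail -3
python3 -m pendant '0 0 0 .9 -.9 0 -1;0 0 0 .9 -.9 0 -1;0 0 0 .9 -.9 0 -1;0 0 0 .9 -.9 0 -1;0 0 0 .9 -.9 0 -1;0 0 0 .9 -.9 0 -1;0 0 0 .9 -.9 0 -1;0 0 0 .9 -.9 0 -1' | tail -3
python3 - <<'E'
from h import *
B=T(np.array([.4874,.3669,.0501])+.13*n35,tilt(-1)); print(B[:3,3]); rows(B)
im,d,p=look("wrist","w0.png"); print(sense()["qpos"])
r=regions_of("wrist","pad")
if r:
    m=r[0]["region"]&(d>0); q=p[m]; print("pad",q.mean(0).round(4),cv2.minAreaRect(q[:,:2].astype(np.float32)))
r=regions_of("wrist","carriage")
if r:
    m=r[0]["region"]&(d>0); q=p[m]; print("car",q.mean(0).round(4),cv2.minAreaRect(q[:,:2].astype(np.float32)))
E
```

```text
force: [0.9, 0.1, 1.1]
gripper_width: 0.0853
finger_force: 0.0
force: [1.0, -0.0, 0.1]
gripper_width: 0.0855
finger_force: 0.0
[0.42394263 0.3277518  0.156596  ]
18 rows of [ 0.02   0.388 -0.062  0.401 -0.96   0.47 ]
[-0.41965044  0.15409041  1.95020986  0.00234404  1.0372917   0.69780383]
pad [ 0.4998 -0.1149  0.0415] ((0.49884337186813354, -0.11469168961048126), (0.07023919373750687, 0.06931014358997345), 25.15895652770996)
car [ 0.4958 -0.0609  0.032 ] ((0.49347129464149475, -0.06452563405036926), (0.12359112501144409, 0.2176324874162674), 5.704960346221924)
```

View pics/w0.png

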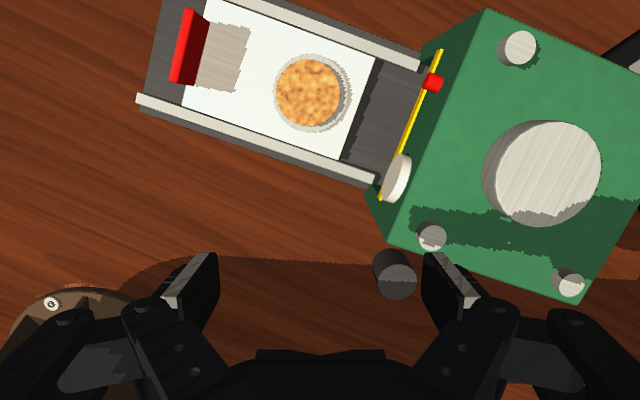

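The wrist view shows the pad at (308,93) on its platen, slightly towards the left side of the grey ring. The red plate is at (187,47), the two rails run into the press, and the weight is at (395,274). I'll measure these now.

```bash
python3 - <<'E'
from h import *
im,d,p=look("wrist"); np.savez("w0.npz",im=im,d=d,p=p)
h=cv2.cvtColor(im,cv2.COLOR_RGB2HSV); z=p[...,2]
v,u=np.mgrid[0:400,0:640]
red=(((h[...,0]<5)|(h[...,0]>175))&(h[...,1]>180)&(h[...,2]>120)&(u<230)&(v<110)&(u>140)&(d>0)&(z>.03))
q=p[red]; print("red",red.sum(),q.min(0).round(4),q.max(0).round(4)); t=q[q[:,2]>.07]; print("redtop",len(t),t.mean(0).round(4),cv2.minAreaRect(t[:,:2].astype(np.float32)))
# platen+pad ring: z 30..34 & grey
b=(z>.0295)&(z<.036)&(u>250)&(u<370)&(v>40)&(v<145)&(d>0); q=p[b]
c,r=cv2.minEnclosingCircle(q[:,:2].astype(np.float32)); print("platen",b.sum(),c,r, q[:,2].mean())
c=(z>.037)&(z<.045)&(u>250)&(u<370)&(v>40)&(v<145); q=p[c]
print("pad",c.sum(),cv2.minEnclosingCircle(q[:,:2].astype(np.float32)),q.mean(0))
# rails
s=(z>.021)&(z<.0285)&(v<200)&(u<420)&(d>0)
w=(h[...,1]<60)&(h[...,2]>220)&(z>.022)&(z<.030)&(v<180)&(u>180)&(u<380); q=p[w]; print("sled",cv2.minAreaRect(q[:,:2].astype(np.float32)))
g=(h[...,0]>50)&(h[...,0]<85)&(h[...,1]>80)&(z>.15)&(z<.17); q=p[g]; print("press",cv2.minAreaRect(q[:,:2].astype(np.float32)),q[:,2].mean())
E
```

```text
red 743 [0.4509 0.003  0.0735] [0.52   0.02   0.0786]
redtop 743 [0.4858 0.0116 0.0764] ((0.4853184223175049, 0.012258624657988548), (0.06963569670915604, 0.010769931599497795), 7.264156818389893)
platen 1317 (0.5001624226570129, -0.11715953052043915) 0.07212478667497635 0.03342789374154592
pad 3390 ((0.49947619438171387, -0.11502522975206375), 0.0352829247713089) [ 0.49990672 -0.11503887  0.04156928]
sled ((0.4956900179386139, -0.07719141244888306), (0.14676673710346222, 0.18947449326515198), 6.613206386566162)
press ((0.5224370956420898, -0.31353721022605896), (0.19159531593322754, 0.19136373698711395), 6.46461820602417) 0.1613146084949153
```

```bash
python3 -m pendant '0 .39 -.06 .4 -.96 .47 -1;0 .39 -.06 .4 -.96 .47 -1;0 .39 -.06 .4 -.96 .47 -1;0 .39 -.06 .4 -.96 .47 -1;0 .39 -.06 .4 -.96 .47 -1;0 .39 -.06 .4 -.96 .47 -1;0 .39 -.06 .4 -.96 .47 -1;0 .39 -.06 .4 -.96 .47 -1' | tail -3
python3 -m pendant '0 .39 -.06 .4 -.96 .47 -1;0 .39 -.06 .4 -.96 .47 -1;0 .39 -.06 .4 -.96 .47 -1;0 .39 -.06 .4 -.96 .47 -1;0 .39 -.06 .4 -.96 .47 -1;0 .39 -.06 .4 -.96 .47 -1;0 .39 -.06 .4 -.96 .47 -1;0 .39 -.06 .4 -.96 .47 -1' | tail -3
python3 -m pendant '0 .39 -.06 .4 -.96 .47 -1;0 .39 -.06 .4 -.96 .47 -1;0 0 0 0 0 0 -1;0 0 0 0 0 0 -1' | tail -3
python3 - <<'E'
from h import *
s=sense();print(s["ee_pos"],s["clock"])
im,d,p=look("wrist","w1.png")
for t in("die","spare_die"):
    r=regions_of("wrist",t)
    for k in r[:2]:
        m=k["region"]&(d>0); m=cv2.erode(m.astype(np.uint8),np.ones((3,3)))>0; q=p[m]
        a=(q-np.array([.4874,.3669,.0501]))@tilt(-1) # tool axes
        print(t,k["p"],q.mean(0).round(4),cv2.minEnclosingCircle(a[:,:2].astype(np.float32)),np.percentile(a[:,2],[5,50,95]).round(4),np.linalg.svd(q-q.mean(0),full_matrices=False)[2][2])
rows(T(np.array([.4874,.3669,.0501])+.13*n35,tilt(-1)))
E
```

```text
force: [1.4, 0.7, 0.4]
gripper_width: 0.0854
finger_force: 0.0
force: [0.9, 1.0, -0.5]
gripper_width: 0.0853
finger_force: 0.0
force: [-0.9, -0.3, -0.5]
gripper_width: 0.0854
finger_force: 0.0
[0.4270941  0.21920828 0.1781464 ] 4.75
die 0.84 [0.4878 0.3653 0.05  ] ((-0.00123451161198318, -2.489608414180111e-05), 0.02810708060860634) [-0.0017 -0.0004  0.0013] [ 0.46815793  0.31180121 -0.826806  ]
die 0.6 [0.6412 0.1735 0.06  ] ((0.02580832690000534, 0.25198477506637573), 0.041935935616493225) [-0.0109  0.0061  0.0385] [-0.85095912  0.18780536  0.49050762]
spare_die 0.56 [0.5472 0.2682 0.0502] ((-0.0016021644696593285, 0.11560188978910446), 0.02727474831044674) [-0.002  -0.0006  0.0007] [-0.48681465 -0.29937577  0.82060078]
4 rows of [-0.004  0.339 -0.053  0.345 -0.944  0.466]
```

View pics/w1.png

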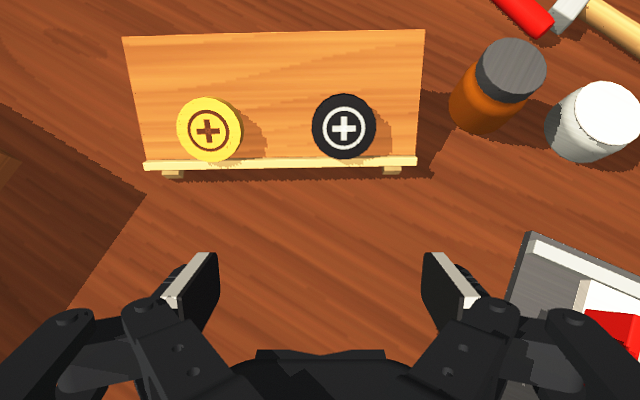

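The wrist view shows the brass die at (208,130), the black die at (344,127), the lip below them, and free room between the two for the fingers.

```bash
python3 -m pendant '0 .34 -.05 .34 -.94 .47 -1;0 .34 -.05 .34 -.94 .47 -1;0 .34 -.05 .34 -.94 .47 -1;0 .34 -.05 .34 -.94 .47 -1;0 0 0 0 0 0 -1;0 0 0 0 0 0 -1;0 0 0 0 0 0 -1' | tail -3
python3 - <<'E'
from h import *
s=sense();print(s["ee_pos"],s["clock"],s["force"])
im,d,p=look("wrist")
top=np.array([.4874,.3669,.0501])
for k in regions_of("wrist","die")[:1]:
        m=k["region"]&(d>0); m=cv2.erode(m.astype(np.uint8),np.ones((3,3)))>0; q=p[m]
        a=(q-top)@tilt(-1)
        print(k["p"],cv2.minEnclosingCircle(a[:,:2].astype(np.float32)),np.percentile(a[:,2],[5,50,95]).round(4),np.linalg.svd(q-q.mean(0),full_matrices=False)[2][2])
top=top-.001*tilt(-1)[:,0]
rows(T(top+.13*n35,tilt(-1)))
print("rel in tool axes",(top+.01*n35-s["ee_pos"])@s["ee_rot"]/.025)
E
```

```text
force: [0.0, 0.9, 0.3]
gripper_width: 0.085
finger_force: 0.0
[0.42442655 0.25634834 0.17295959] 5.4833 [0.01355221 0.87705013 0.25688065]
0.94 ((-0.001510743866674602, 0.0004449354310054332), 0.027516061440110207) [-0.0018 -0.0004  0.001 ] [-0.47967995 -0.30240977  0.82368408]
3 rows of [-0.082  0.305 -0.058  0.281 -0.812  0.46 ]
rel in tool axes [ 1.26104314 -2.3209806   6.15617308]
```

```bash
python3 -m pendant '-.08 .3 -.06 .3 -.8 .45 -1;-.08 .3 -.06 .3 -.8 .45 -1;-.08 .3 -.06 .3 -.8 .45 -1;0 0 0 0 0 0 -1;0 0 0 0 0 0 -1' | tail -3
python3 - <<'E'
from h import *
s=sense();print(s["ee_pos"],s["clock"],np.round(s["qpos"],3))
top=np.array([.4874,.3669,.0501])-.001*tilt(-1)[:,0]
rows(T(top+.13*n35,tilt(-1)))
E
```

```text
force: [0.3, -0.6, -0.0]
gripper_width: 0.0854
finger_force: 0.0
[0.42319614 0.29397344 0.16628768] 6.0 [ 0.518  0.318  2.435  2.9    0.186 -1.354]
2 rows of [-0.146  0.234 -0.051  0.177 -0.561  0.375]
```

```bash
python3 -m pendant '-.15 .23 -.05 .17 -.56 .37 -1;-.15 .23 -.05 .17 -.56 .37 -1;0 0 0 0 0 0 -1;0 0 0 0 0 0 -1' | tail -3
python3 - <<'E'
from h import *
s=sense();print(s["ee_pos"],s["clock"],np.round(s["qpos"],3))
top=np.array([.4874,.3669,.0501])-.001*tilt(-1)[:,0]
rows(T(top+.13*n35,tilt(-1)));rows(T(top+.05*n35,tilt(-1)))
E
```

```text
force: [-0.1, -0.0, 1.1]
gripper_width: 0.0854
finger_force: 0.0
[0.42268795 0.32277997 0.15786132] 6.3333 [ 0.613  0.365  2.431  3.248  0.26  -1.623]
1 rows of [-0.08   0.074 -0.012  0.052 -0.142  0.127]
4 rows of [-0.02   0.019 -0.003  0.016 -0.032  0.832]
```

```bash
python3 -m pendant '-.08 .07 -.01 .05 -.14 .12 -1;0 0 0 0 0 .8 -1;0 0 0 0 0 .8 -1;0 0 0 0 0 .8 -1;0 0 0 0 0 .8 -1;0 0 0 0 0 0 -1;0 0 0 0 0 0 -1' | tail -3
python3 - <<'E'
from h import *
s=sense();print(s["ee_pos"],s["clock"],np.round(s["qpos"],3))
top=np.array([.4874,.3669,.0501])-.001*tilt(-1)[:,0]
rows(T(top+.05*n35,tilt(-1)));rows(T(top+.012*n35,tilt(-1)))
E
```

```text
force: [-0.0, -0.7, 0.1]
gripper_width: 0.0858
finger_force: 0.0
[0.46270524 0.35026841 0.09040505] 6.9167 [ 0.619  0.572  2.368  3.239  0.409 -1.604]
1 rows of [ 0.009  0.014 -0.02   0.01  -0.048  0.003]
2 rows of [ 0.004  0.007 -0.01   0.006 -0.024  0.762]
```

```bash
python3 -m pendant '0 0 0 0 -.05 .7 -1;0 0 0 0 0 .6 -1;0 0 0 0 0 .24 -1;0 0 0 0 0 0 -1;0 0 0 0 0 0 -1' | tail -6
python3 - <<'E'
from h import *
s=sense();print(s["ee_pos"],s["clock"],s["force"])
im,d,p=look("wrist","w2.png")
top=np.array([.4874,.3669,.0501])-.001*tilt(-1)[:,0]
rows(T(top+.010*n35,tilt(-1)))
E
```

```text
clock: 7.33
ee_pos: [0.4808, 0.363, 0.06]
ee_rot: [[0.698, 0.523, 0.489], [0.428, -0.853, 0.3], [0.574, 0.0, -0.819]]
force: [-0.8, 0.4, 0.7]
gripper_width: 0.0855
finger_force: 0.0
[0.48075646 0.36297089 0.05996516] 7.3333 [-0.75313211  0.37269133  0.6723963 ]
1 rows of [ 0.023 -0.009 -0.024 -0.02   0.007  0.106]
```

View pics/w2.png

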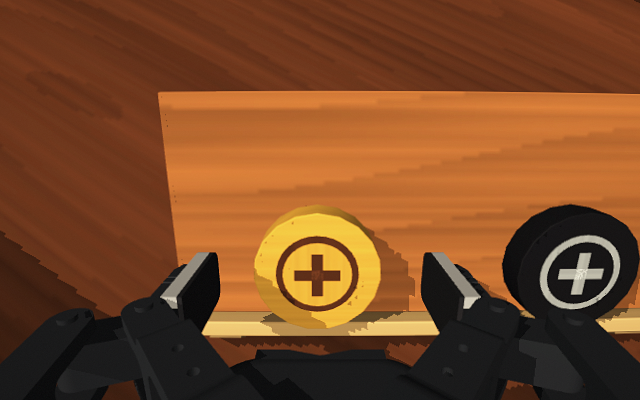

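The wrist view shows the die at (317,268), centred between the pads at (210,280) and (430,280). The black die is clear of the right finger.

```bash
python3 -m pendant '0 0 0 0 0 .1 -1;0 0 0 0 0 0 0;0 0 0 0 0 0 1;0 0 0 0 0 0 1;0 0 0 0 0 0 1;0 0 0 0 0 0 1;0 0 0 0 0 0 1' 40 | tail -6; python3 -m pendant '0 0 0 0 0 0 1;0 0 0 0 0 0 1'|tail -3
```

```text
clock: 7.97
ee_pos: [0.4822, 0.364, 0.0578]
ee_rot: [[0.698, 0.522, 0.49], [0.428, -0.853, 0.3], [0.575, 0.001, -0.818]]
force: [-7.4, -4.6, 14.1]
gripper_width: 0.0539
finger_force: 38.8
force: [-5.7, -4.1, 14.0]
gripper_width: 0.0544
finger_force: 38.8
```

```bash
python3 -m pendant '0 0 0 0 0 -.2 1;0 0 0 0 0 -.6 1;0 0 0 0 0 -.8 1;0 0 0 0 0 -.8 1;0 0 0 0 0 -.8 1;0 0 0 0 0 0 1' 60|tail -6
python3 - <<'E'
from h import *
im,d,p=look("wrist","w3.png")
s=sense(); Rm=s["ee_rot"]
for k in regions_of("wrist","die")[:1]:
    m=k["region"]&(d>0); m=cv2.erode(m.astype(np.uint8),np.ones((3,3)))>0; q=p[m]
    a=(q-s["ee_pos"])@Rm
    n=np.linalg.svd(a-a.mean(0),full_matrices=False)[2][2]
    f=np.abs(a[:,2]-np.median(a[:,2]))<.003
    print(k["p"],cv2.minEnclosingCircle(a[f,:2].astype(np.float32)),np.percentile(a[:,2],[5,50,95]).round(4),n.round(3))
E
```

```text
clock: 8.63
ee_pos: [0.4416, 0.3392, 0.1246]
ee_rot: [[0.698, 0.523, 0.49], [0.428, -0.853, 0.3], [0.574, 0.001, -0.819]]
force: [0.9, 0.6, -2.8]
gripper_width: 0.053
finger_force: 64.1
0.77 ((-0.0021240536589175463, 0.00109100341796875), 0.028246764093637466) [0.0074 0.0086 0.0103] [ 0.036  0.    -0.999]
```

View pics/w3.png

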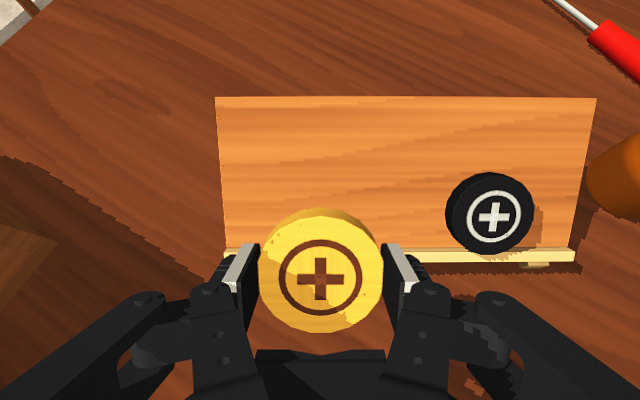

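The wrist view shows the brass die held squarely between the pads at (320,270), with the black die still in its place at (490,213).

```bash
cat >> h.py <<'E'
xc=np.array([.1148,-.9934,0]);xc/=np.linalg.norm(xc)
zd=np.array([0,0,-1.]); DOWN=np.stack([np.cross(xc,zd),xc,zd],1)
def path(B,A=None,k=3):
    s=sense(); A=T(s["ee_pos"],s["ee_rot"]) if A is None else A
    n,S=rows(B,A); P=A.copy()
    for i in range(n):
        P=P@S
        if i%k==k-1: print(i,P[:3,3].round(3),round(np.hypot(*P[:2,3]),3))
E
python3 - <<'E'
from h import *
s=sense(); A=T(s["ee_pos"],s["ee_rot"])
W=T([.44,.26,.23],DOWN); path(W); D=T(np.array([.5,-.116,.13])-DOWN@[-.0021,.0011,0],DOWN); path(D,W); path(D,A)
E
```

```text
8 rows of [-0.19  -0.864  0.603  0.034  0.349 -0.572]
2 [0.439 0.307 0.161] 0.536
5 [0.438 0.278 0.202] 0.519
16 rows of [ 0.     0.    -0.     0.046  0.948  0.25 ]
2 [0.452 0.19  0.211] 0.49
5 [0.463 0.12  0.192] 0.478
8 [0.475 0.049 0.174] 0.477
11 [ 0.486 -0.021  0.155] 0.487
14 [ 0.498 -0.091  0.136] 0.506
19 rows of [-0.08  -0.364  0.254 -0.19   0.95  -0.101]
2 [0.465 0.271 0.121] 0.538
5 [0.483 0.2   0.12 ] 0.522
8 [0.495 0.128 0.119] 0.511
11 [0.502 0.055 0.12 ] 0.505
14 [ 0.505 -0.018  0.123] 0.505
17 [ 0.503 -0.09   0.128] 0.512
```

```bash
python3 -m pendant '-.19 -.86 .6 .03 .35 -.57 1;-.19 -.86 .6 .03 .35 -.57 1;-.19 -.86 .6 .03 .35 -.57 1;-.19 -.86 .6 .03 .35 -.57 1;-.19 -.86 .6 .03 .35 -.57 1;-.19 -.86 .6 .03 .35 -.57 1;-.19 -.86 .6 .03 .35 -.57 1;-.19 -.86 .6 .03 .35 -.57 1' |tail -6
python3 - <<'E'
from h import *
print(sense()["qpos"].round(3) if hasattr(sense()["qpos"],"round") else sense()["qpos"])
W=T([.44,.26,.23],DOWN); rows(W); D=T(np.array([.5,-.116,.13])-DOWN@[-.0021,.0011,0],DOWN); path(D)
E
```

```text
clock: 9.4
ee_pos: [0.4337, 0.2779, 0.1267]
ee_rot: [[0.858, 0.341, 0.384], [0.313, -0.94, 0.136], [0.407, 0.004, -0.913]]
force: [-0.3, -1.4, -3.1]
gripper_width: 0.053
finger_force: 64.1
[ 0.576  0.398  2.339  4.664  0.095 -2.887]
5 rows of [-0.104 -0.958  0.528  0.22   0.14  -0.804]
17 rows of [-0.031 -0.282  0.155 -0.058  0.937 -0.027]
2 [0.452 0.21  0.127] 0.499
5 [0.468 0.141 0.127] 0.489
8 [0.481 0.072 0.127] 0.486
11 [0.491 0.002 0.128] 0.491
14 [ 0.499 -0.068  0.129] 0.503
```

```bash
python3 - <<'E'
from h import *
A=T([.43,.325,.15],tilt(-1)); rows(A); rows(T([.43,.2,.18],tilt(-1)),A)
E
```

```text
3 rows of [ 0.398  0.73  -0.674  0.331 -0.596 -0.178]
5 rows of [ 0.     0.    -0.    -0.292  0.851 -0.498]
```

```bash
python3 -m pendant '.2 .36 -.34 .16 -.3 -.09 1;.2 .36 -.34 .16 -.3 -.09 1;.2 .36 -.34 .16 -.3 -.09 1;.2 .36 -.34 .16 -.3 -.09 1;.2 .36 -.34 .16 -.3 -.09 1;.2 .36 -.34 .16 -.3 -.09 1;0 0 0 0 0 0 1' |tail -6
python3 - <<'E'
from h import *
print(sense()["qpos"])
A=T([.43,.325,.15],tilt(-1)); rows(A); rows(T([.43,.2,.18],tilt(-1)))
E
```

```text
clock: 9.98
ee_pos: [0.4335, 0.3002, 0.1388]
ee_rot: [[0.773, 0.446, 0.452], [0.39, -0.895, 0.216], [0.501, 0.009, -0.865]]
force: [0.7, -0.7, -3.3]
gripper_width: 0.0527
finger_force: 64.2
[ 0.59884568  0.392296    2.38989168  3.58867047  0.17749246 -1.89743078]
2 rows of [ 0.325  0.495 -0.412  0.264 -0.47  -0.107]
4 rows of [ 0.162  0.248 -0.206 -0.215  0.867 -0.615]
```

```bash
python3 -m pendant '.32 .5 -.41 0 0 -.1 1;.32 .5 -.41 0 0 -.1 1;0 0 0 -.12 .4 -.3 1;0 0 0 -.12 .4 -.3 1;0 0 0 -.12 .4 -.3 1;0 0 0 -.12 .4 -.3 1;0 0 0 -.12 .4 -.3 1;0 0 0 -.12 .4 -.3 1' |tail -6
python3 - <<'E'
from h import *
print(sense()["qpos"])
rows(T([.43,.2,.18],tilt(-1)));rows(T([.44,.12,.2],tilt(-1)))
E
```

```text
clock: 10.65
ee_pos: [0.4295, 0.2236, 0.1702]
ee_rot: [[0.722, 0.493, 0.485], [0.415, -0.87, 0.267], [0.553, 0.009, -0.833]]
force: [-0.1, 0.2, -1.8]
gripper_width: 0.0534
finger_force: 64.1
[ 0.36064961  0.28482956  2.50757969  2.81408441  0.24538411 -1.38708459]
1 rows of [ 0.324  0.28  -0.289 -0.162  0.833 -0.569]
4 rows of [ 0.081  0.07  -0.072 -0.194  0.948 -0.485]
```

```bash
python3 -m pendant '.16 .14 -.14 0 .4 -.2 1;.16 .14 -.14 0 .5 -.2 1;0 0 0 0 .5 -.2 1;0 0 0 0 .5 -.2 1;0 0 0 0 .5 -.2 1;0 0 0 0 .5 -.2 1;0 0 0 0 .5 -.2 1;0 0 0 0 .5 -.2 1' |tail -6
python3 - <<'E'
from h import *
print(sense()["qpos"])
path(T([.45,.06,.2],DOWN))
E
```

```text
clock: 11.32
ee_pos: [0.4616, 0.1285, 0.2035]
ee_rot: [[0.697, 0.524, 0.489], [0.429, -0.851, 0.302], [0.575, -0.0, -0.818]]
force: [0.9, 0.4, -2.6]
gripper_width: 0.0533
finger_force: 64.2
[-0.02546493  0.2034753   2.47583657  1.77837618  0.32686505 -0.70841791]
8 rows of [-0.192 -0.863  0.606 -0.172  0.303 -0.05 ]
2 [0.461 0.102 0.2  ] 0.472
5 [0.456 0.077 0.199] 0.462
```

```bash
python3 -m pendant '-.19 -.86 .6 0 .3 -.05 1;-.19 -.86 .6 0 .3 -.05 1;-.19 -.86 .6 0 .3 -.05 1;-.19 -.86 .6 0 .3 -.05 1;-.19 -.86 .6 0 .3 -.05 1;-.19 -.86 .6 0 .3 -.05 1;-.19 -.86 .6 0 .3 -.05 1;-.19 -.86 .6 0 .3 -.05 1' |tail -6
python3 - <<'E'
from h import *
print(sense()["qpos"])
rows(T(np.array([.5,-.116,.12])-DOWN@[-.0021,.0011,0],DOWN))
E
```

```text
clock: 11.98
ee_pos: [0.4627, 0.1256, 0.2032]
ee_rot: [[0.864, 0.404, 0.301], [0.349, -0.911, 0.221], [0.363, -0.086, -0.928]]
force: [-0.1, 1.5, -2.9]
gripper_width: 0.0529
finger_force: 64.2
[0.0506032  0.19948458 2.29718849 0.58656528 0.37985146 0.70088818]
11 rows of [-0.146 -0.372  0.295 -0.151  0.901  0.228]
```

```bash
python3 -m pendant '-.15 -.37 .3 -.15 .9 .2 1;-.15 -.37 .3 -.15 .9 .2 1;-.15 -.37 .3 -.15 .9 .2 1;-.15 -.37 .3 -.15 .9 .2 1;-.15 -.37 .3 -.15 .9 .2 1;-.15 -.37 .3 -.15 .9 .2 1;-.15 -.37 .3 -.15 .9 .2 1;-.15 -.37 .3 -.15 .9 .2 1' |tail -6
python3 - <<'E'
from h import *
print(sense()["qpos"])
rows(T(np.array([.5,-.116,.12])-DOWN@[-.0021,.0011,0],DOWN))
E
```

```text
clock: 12.65
ee_pos: [0.5002, -0.0477, 0.1447]
ee_rot: [[0.978, 0.189, 0.092], [0.185, -0.981, 0.053], [0.101, -0.035, -0.994]]
force: [-0.8, -0.0, -3.4]
gripper_width: 0.0532
finger_force: 64.2
[-0.20470121  0.39758788  2.10124894  0.13186792  0.56689709  1.06909282]
3 rows of [-0.147 -0.38   0.28  -0.144  0.893  0.299]
```

```bash
python3 -m pendant '-.15 -.38 .28 -.14 .89 .2 1;-.15 -.38 .28 -.14 .89 .2 1;-.15 -.38 .28 -.14 .89 .2 1;0 0 0 0 0 0 1;0 0 0 0 0 0 1;0 0 0 0 0 0 1' |tail -6
python3 - <<'E'
from h import *
s=sense(); im,d,p=look("wrist","w4.png"); Rm=s["ee_rot"]
a=(p-s["ee_pos"])@Rm
for k in regions_of("wrist","die")[:1]:
    m=k["region"]&(d>0); m=cv2.erode(m.astype(np.uint8),np.ones((3,3)))>0; q=a[m]
    q=q[abs(q[:,2]-np.median(q[:,2]))<.004]
    c,r=cv2.minEnclosingCircle(q[:,:2].astype(np.float32)); n=np.linalg.svd(q-q.mean(0),full_matrices=False)[2][2]
    print(c,r,np.median(q[:,2]),n.round(3)); print("die world",s["ee_pos"]+Rm@[c[0],c[1],np.median(q[:,2])], "n world",Rm@n)
rows(T(np.array([.5,-.116,.07])-DOWN@[-.0021,.0011,0],DOWN))
E
```

```text
clock: 13.15
ee_pos: [0.501, -0.1137, 0.128]
ee_rot: [[0.993, 0.116, 0.001], [0.116, -0.993, -0.001], [0.001, 0.001, -1.0]]
force: [-0.2, 0.2, -3.1]
gripper_width: 0.0529
finger_force: 64.3
(-0.0018210832495242357, 0.00031483700149692595) 0.028522979468107224 0.008933077209116649 [ 0.008  0.001 -1.   ]
die world [ 0.49924238 -0.1142697   0.11903248] n world [7.65254473e-03 7.95807110e-04 9.99970402e-01]
3 rows of [ 0.009 -0.003  0.008  0.013  0.013  0.779]
```

View pics/w4.png

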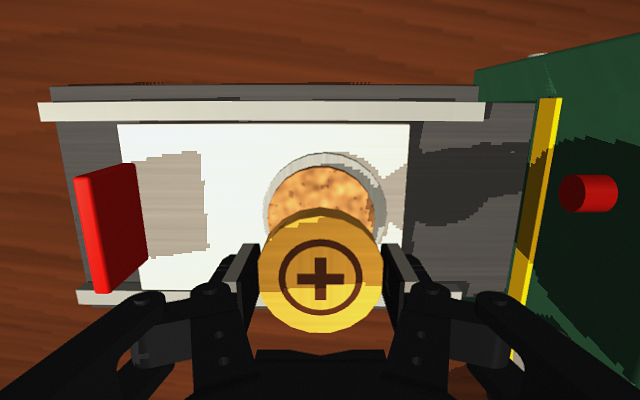

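The wrist view shows the die at (320,270), held level above the pad, with the pad behind it at (322,195). The red plate is at (110,225), and the press with its knob is to the right, clear of the hand.

```bash
python3 -m pendant '0 0 0 .03 .06 .6 1;0 0 0 0 0 .6 1;0 0 0 0 0 .6 1;0 0 0 0 0 .4 1;0 0 0 0 0 .2 1;0 0 0 0 0 0 1;0 0 0 0 0 0 1' |tail -6;  python3 -m pendant '0 0 0 0 0 .06 1;0 0 0 0 0 0 1;0 0 0 0 0 0 1'|tail -6
```

```text
clock: 13.83
ee_pos: [0.5019, -0.1162, 0.0688]
ee_rot: [[0.993, 0.117, 0.001], [0.117, -0.993, -0.004], [0.0, 0.004, -1.0]]
force: [0.6, -0.2, -1.8]
gripper_width: 0.053
finger_force: 64.3
clock: 14.08
ee_pos: [0.5021, -0.1165, 0.0676]
ee_rot: [[0.993, 0.116, 0.002], [0.116, -0.993, -0.004], [0.001, 0.005, -1.0]]
force: [-0.2, -0.1, -2.2]
gripper_width: 0.0529
finger_force: 64.3
```

```bash
python3 -m pendant '0 0 0 0 0 .06 1;0 0 0 0 0 .04 1;0 0 0 0 0 0 1;0 0 0 0 0 0 1'|grep -E "ee_pos|force";  python3 -m pendant '0 0 0 0 0 .04 1;0 0 0 0 0 0 1;0 0 0 0 0 0 1'|grep -E "ee_pos|force";
```

```text
ee_pos: [0.502, -0.1165, 0.0647]
force: [1.1, -0.5, -0.1]
finger_force: 64.5
ee_pos: [0.502, -0.1165, 0.0645]
force: [-4.0, 1.3, 23.2]
finger_force: 67.0
```

```bash
python3 -m pendant '0 0 0 0 0 .03 1;0 0 0 0 0 0 1;0 0 0 0 0 0 1'|grep -E "ee_pos|force"
```

```text
ee_pos: [0.502, -0.1165, 0.0644]
force: [-7.7, 1.5, 39.2]
finger_force: 68.7
```

```bash
python3 -m pendant '0 0 0 0 0 -.05 1;0 0 0 0 0 0 1;0 0 0 0 0 0 1' 25|grep -E "ee_pos|force"; python3 -m pendant '0 0 0 0 0 0 .2;0 0 0 0 0 0 0;0 0 0 0 0 0 -.2;0 0 0 0 0 0 -.4;0 0 0 0 0 0 -.6;0 0 0 0 0 0 -.8;0 0 0 0 0 0 -.8;0 0 0 0 0 0 -.8'|tail -6
```

```text
ee_pos: [0.502, -0.1166, 0.0646]
force: [-2.9, 0.9, 16.4]
finger_force: 66.1
clock: 15.83
ee_pos: [0.5018, -0.1165, 0.064]
ee_rot: [[0.993, 0.116, 0.001], [0.116, -0.993, -0.004], [0.0, 0.004, -1.0]]
force: [0.2, 0.3, 0.1]
gripper_width: 0.0765
finger_force: 0.0
```

```bash
python3 -m pendant '0 0 0 0 0 -.3 -.8;0 0 0 0 0 -.8 -.8;0 0 0 0 0 -.9 -.8;0 0 0 0 0 -.9 -.8;0 0 0 0 0 -.9 -.8;0 0 0 0 0 -.9 -.8;0 0 0 0 0 0 -.8;0 0 0 0 0 0 -.8' |tail -6
python3 - <<'E'
from h import *
s=sense(); im,d,p=look("wrist","w5.png"); np.savez("w5.npz",im=im,p=p,d=d)
for t in ("die","pad"):
  for k in regions_of("wrist",t)[:1]:
    m=k["region"]&(d>0); q=p[m]
    q=q[abs(q[:,2]-np.percentile(q[:,2],60))<.003]
    c,r=cv2.minEnclosingCircle(q[:,:2].astype(np.float32)); n=np.linalg.svd(q-q.mean(0),full_matrices=False)[2][2]
    print(t,k["p"],m.sum(),c,r,np.median(q[:,2]),n.round(3))
h=cv2.cvtColor(im,cv2.COLOR_RGB2HSV); z=p[...,2]
red=((h[...,0]<5)|(h[...,0]>175))&(h[...,1]>180)&(h[...,2]>120)&(d>0)&(z>.068)&(z<.085)&(p[...,1]>-.05)
q=p[red]; rr=cv2.minAreaRect(q[:,:2].astype(np.float32)); print("red",rr,"platen",np.array(rr[0])+.13*xc[:2])
E
```

```text
clock: 16.5
ee_pos: [0.5024, -0.1162, 0.1831]
ee_rot: [[0.993, 0.116, 0.004], [0.116, -0.993, -0.005], [0.003, 0.006, -1.0]]
force: [-0.1, 0.3, 0.5]
gripper_width: 0.0771
finger_force: 0.0
die 0.74 4077 (0.5010248422622681, -0.11743797361850739) 0.027996759861707687 0.055691015861373955 [0.002 0.    1.   ]
pad 0.84 1552 (0.49975138902664185, -0.11513238400220871) 0.035078708082437515 0.04135564221982296 [ 0.001 -0.     1.   ]
red ((0.485226035118103, 0.011850370094180107), (0.06965341418981552, 0.010253665037453175), 6.444468021392822) platen [ 0.50014987 -0.11729017]
```

View pics/w5.png

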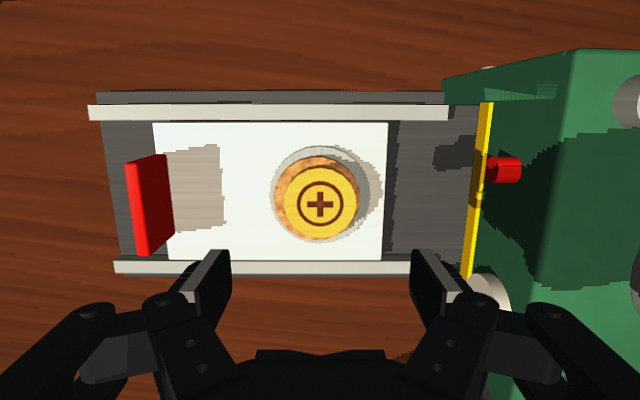

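The wrist view shows the die at (320,203), flat and centred on the pad. The red plate is at (148,205) and the hand is clear. Next I move behind the plate with the gripper shut.

```bash
python3 -m pendant '0 0 0 0 -.9 0 1;0 0 0 0 -.9 0 1;0 0 0 0 -.9 0 1;0 0 0 0 -.9 0 1;0 0 0 0 -.9 0 1;0 0 0 0 -.9 0 1;0 0 0 0 -.9 0 1;0 0 0 0 -.9 0 1' 40 |grep -E "ee_pos|width"
python3 -m pendant '0 0 0 0 0 0 1;0 0 0 0 0 0 1;0 0 0 0 0 0 1;0 0 0 0 0 0 1'|tail -6
python3 - <<'E'
from h import *
s=sense()
print(s["qpos"]); rows(T(np.array([.4846,.0169,.057])-.048*xc,DOWN)); rows(T(np.array([.4846,.0169,.18])-.048*xc,DOWN))
E
```

```text
ee_pos: [0.4799, 0.0638, 0.1798]
gripper_width: 0.0
clock: 17.65
ee_pos: [0.4806, 0.0621, 0.1804]
ee_rot: [[0.993, 0.116, 0.0], [0.116, -0.993, -0.004], [-0.0, 0.004, -1.0]]
force: [-0.1, -0.6, -1.0]
gripper_width: -0.0002
finger_force: 0.0
[ 0.06923444  0.35059969  2.04260614 -0.0065509   0.74864179  1.52868092]
6 rows of [ 0.008  0.001  0.002 -0.008 -0.019  0.823]
1 rows of [ 0.051  0.005  0.013 -0.049 -0.104  0.015]
```

```bash
python3 -m pendant '0 0 0 0 -.1 .8 1;0 0 0 0 0 .8 1;0 0 0 0 0 .8 1;0 0 0 0 0 .8 1;0 0 0 0 0 .8 1;0 0 0 0 0 .8 1;0 0 0 0 0 .1 1;0 0 0 0 0 0 1' |grep -E "ee_pos|force"
python3 -m pendant '0 0 0 0 .4 0 1;0 0 0 0 .4 0 1;0 0 0 0 .2 0 1;0 0 0 0 .1 0 1;0 0 0 0 .05 0 1;0 0 0 0 0 0 1;0 0 0 0 0 0 1'|tail -6
python3 - <<'E'
from h import *
s=sense(); r=s["ee_pos"]-np.array([.4846,.0169,.057]); print(r@DOWN)
E
```

```text
ee_pos: [0.4798, 0.0641, 0.0575]
force: [-0.5, 1.4, 0.4]
finger_force: 0.0
clock: 18.9
ee_pos: [0.484, 0.0362, 0.0587]
ee_rot: [[0.993, 0.116, 0.001], [0.116, -0.993, -0.004], [0.001, 0.004, -1.0]]
force: [0.4, 0.3, 0.2]
gripper_width: 0.0001
finger_force: 0.0
[ 0.00161074 -0.01923886 -0.00165805]
```

```bash
for i in 1; do python3 -m pendant '0 0 0 0 .06 0 1;0 0 0 0 .06 0 1;0 0 0 0 .06 0 1'|grep -E "ee_pos|^force"; python3 -m pendant '0 0 0 0 .06 0 1;0 0 0 0 .06 0 1;0 0 0 0 .06 0 1'|grep -E "ee_pos|^force"; done
```

```text
ee_pos: [0.4844, 0.032, 0.0585]
force: [-1.3, 7.3, 3.1]
ee_pos: [0.4849, 0.0276, 0.0585]
force: [-0.4, 6.6, 2.2]
```

```bash
python3 -m pendant '0 0 0 0 .1 0 1;0 0 0 0 .15 0 1;0 0 0 0 .2 0 1;0 0 0 0 .25 0 1;0 0 0 0 .3 0 1;0 0 0 0 .3 0 1;0 0 0 0 .3 0 1;0 0 0 0 .3 0 1'|grep -E "ee_pos|^force"; python3 -m pendant '0 0 0 0 .3 0 1;0 0 0 0 .3 0 1;0 0 0 0 .3 0 1;0 0 0 0 .3 0 1;0 0 0 0 .25 0 1;0 0 0 0 .2 0 1;0 0 0 0 .15 0 1;0 0 0 0 .1 0 1'|grep -E "ee_pos|ee_rot|^force"
python3 - <<'E'
from h import *
s=sense(); r=s["ee_pos"]-np.array([.4846,.0169,.057]); print(r@DOWN)
im,d,p=look("wrist","w6.png")
for t in ("die","pad"):
  for k in regions_of("wrist",t)[:1]:
    m=k["region"]&(d>0); q=p[m]; q=q[abs(q[:,2]-np.percentile(q[:,2],60))<.003]
    print(t,k["p"],m.sum(),cv2.minEnclosingCircle(q[:,:2].astype(np.float32)))
E
```

```text
ee_pos: [0.4903, -0.0198, 0.0587]
force: [-0.4, 7.1, 3.1]
ee_pos: [0.4958, -0.067, 0.0588]
ee_rot: [[0.993, 0.116, 0.0], [0.116, -0.993, -0.004], [-0.0, 0.004, -1.0]]
force: [0.3, 6.2, 2.2]
[ 0.00147361  0.08464028 -0.00182307]
die 0.86 4977 ((0.5060548782348633, -0.20478296279907227), 0.025706080719828606)
pad 0.94 4768 ((0.5080727934837341, -0.21155110001564026), 0.03516416624188423)
```

```bash
python3 -m pendant '0 0 0 0 .15 0 1;0 0 0 0 .15 0 1;0 0 0 0 .15 0 1;0 0 0 0 .15 0 1'|grep -E "ee_pos|^force"; python3 -m pendant '0 0 0 0 .15 0 1;0 0 0 0 .15 0 1;0 0 0 0 .15 0 1'|grep -E "ee_pos|^force"
```

```text
ee_pos: [0.4975, -0.0817, 0.0589]
force: [-1.1, 7.3, 2.3]
ee_pos: [0.4988, -0.0928, 0.0589]
force: [-0.4, 7.4, 1.4]
```

```bash
python3 -m pendant '0 0 0 0 .15 0 1;0 0 0 0 .15 0 1'|grep -E "ee_pos|^force"
```

```text
ee_pos: [0.4997, -0.1003, 0.059]
force: [-0.3, 6.9, 2.5]
```

```bash
python3 -m pendant '0 0 0 0 .15 0 1;0 0 0 0 .15 0 1'|grep -E "ee_pos|^force"
```

```text
ee_pos: [0.5005, -0.1078, 0.059]
force: [0.4, 6.1, 1.0]
```

```bash
python3 -m pendant '0 0 0 0 .15 0 1;0 0 0 0 .15 0 1'|grep -E "ee_pos|^force"
```

```text
ee_pos: [0.5014, -0.1152, 0.059]
force: [-1.1, 7.5, 2.2]
```

```bash
python3 -m pendant '0 0 0 0 .15 0 1;0 0 0 0 .15 0 1'|grep -E "ee_pos|^force"
```

```text
ee_pos: [0.5022, -0.1226, 0.059]
force: [-0.5, 6.5, 1.1]
```

```bash
python3 -m pendant '0 0 0 0 .15 0 1;0 0 0 0 .15 0 1'|grep -E "ee_pos|^force"
```

```text
ee_pos: [0.5026, -0.1296, 0.059]
force: [-1.8, 18.4, 6.0]
```

```bash
python3 -m pendant '0 0 0 0 0 0 1;0 0 0 0 0 0 1'|grep -E "ee_pos|^force"
```

```text
ee_pos: [0.5027, -0.1299, 0.059]
force: [-2.2, 5.0, 3.4]
```

```bash
python3 -m pendant '0 0 0 0 .03 0 1;0 0 0 0 .03 0 1'|grep -E "ee_pos|^force";python3 -m pendant '0 0 0 0 0 0 1;0 0 0 0 0 0 1'|grep -E "ee_pos|^force"
```

```text
ee_pos: [0.5027, -0.1307, 0.059]
force: [-0.6, 18.0, 5.8]
ee_pos: [0.5027, -0.1307, 0.059]
force: [-1.2, 14.1, 4.9]
```

```bash
python3 -m pendant '0 0 0 0 -.03 0 1;0 0 0 0 -.03 0 1;0 0 0 0 -.03 0 1;0 0 0 0 -.03 0 1;0 0 0 0 -.03 0 1;0 0 0 0 -.03 0 1;0 0 0 0 -.03 0 1;0 0 0 0 -.03 0 1'|grep -E "ee_pos|^force";python3 -m pendant '0 0 0 0 -.1 0 1;0 0 0 0 -.3 0 1;0 0 0 0 -.5 0 1;0 0 0 0 -.5 0 1;0 0 0 0 -.5 0 1;0 0 0 0 0 0 1;0 0 0 0 0 0 1'|grep -E "clock|ee_pos|^force"
python3 - <<'E'
from h import *
im,d,p=look("wrist","w7.png"); z=p[...,2]
h=cv2.cvtColor(im,cv2.COLOR_RGB2HSV)
red=((h[...,0]<5)|(h[...,0]>175))&(h[...,1]>180)&(h[...,2]>120)&(d>0)&(z>.066)&(z<.085)
q=p[red]; rr=cv2.minAreaRect(q[:,:2].astype(np.float32)); print("red",red.sum(),rr)
for t in ("die","pad"):
    print(t,[(k["location"],k["p"]) for k in search_frame("wrist",t)[:1]])
E
```

```text
ee_pos: [0.503, -0.1259, 0.0591]
force: [0.3, 0.1, -0.0]
clock: 24.05
ee_pos: [0.4972, -0.0775, 0.059]
force: [0.8, -0.5, 0.1]
red 2847 ((0.5154375433921814, -0.14869257807731628), (0.04618772491812706, 0.010646532289683819), 4.323200225830078)
die []
pad []
```

View pics/w7.png

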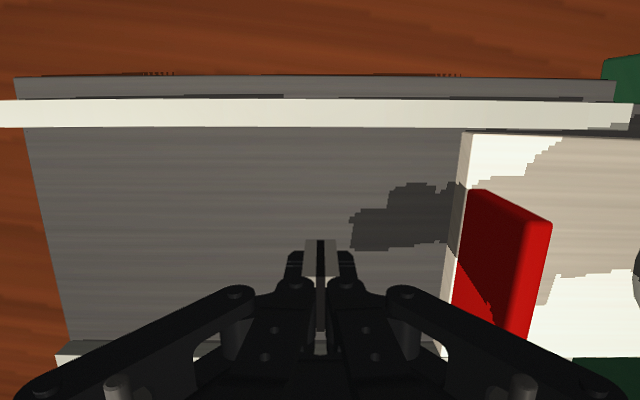

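The wrist view shows the hand clear of the carriage, with the red plate at (500,265) about 50 mm ahead of it. I'll back off, tilt and look into the tunnel to check the die.

```bash
python3 -m pendant '0 0 0 0 -.8 -.2 1;0 0 0 0 -.8 -.3 1;0 0 0 0 -.8 -.3 1;0 0 0 0 -.8 -.3 1;0 0 0 0 -.8 -.3 1;0 0 0 0 -.8 -.3 1;0 0 0 0 -.5 -.3 1'|grep -E "ee_pos|^force"
python3 -m pendant '-.8 0 0 0 0 0 1;-.8 0 0 0 0 0 1;-.8 0 0 0 0 0 1;-.8 0 0 0 0 0 1;-.8 0 0 0 0 0 1;-.8 0 0 0 0 0 1;-.8 0 0 0 0 0 1;-.8 0 0 0 0 0 1'|grep -E "clock|ee_|^force"
python3 - <<'E'
from h import *
im,d,p=look("wrist","w8.png"); print(camera_params("wrist")["origin"],sense()["qpos"])
for t in ("die","pad","push"):
    print(t,[(k["location"],k["p"]) for k in search_frame("wrist",t)[:2]])
E
```

```text
ee_pos: [0.4817, 0.0542, 0.1087]
force: [-0.3, 0.5, -0.2]
clock: 25.45
ee_pos: [0.4826, 0.053, 0.1087]
ee_rot: [[0.993, 0.097, 0.064], [0.116, -0.838, -0.533], [0.002, 0.536, -0.844]]
force: [-0.0, 0.1, -0.5]
[0.54270403 0.12591139 0.21098801] [ 0.42505829  0.60123181  2.05003428 -0.76247867  0.8427036   2.49826973]
die [([0.5165, -0.2554, 0.0461], 0.93), ([0.3519, -0.2935, 0.0346], 0.45)]
pad [([0.5153, -0.2528, 0.038], 0.89), ([0.352, -0.2909, 0.0305], 0.41)]
push [([0.515, -0.1467, 0.029], 0.64)]
```

```bash
python3 - <<'E'
from h import *
from scipy.optimize import least_squares
im,d,p=look("wrist"); pl=np.array([.5039,-.150])+.13*xc[:2]; print("platen",pl)
for t,r0 in(("die",.028),("pad",.035)):
    k=regions_of("wrist",t)[0]; m=cv2.erode((k["region"]&(d>0)).astype(np.uint8),np.ones((3,3)))>0; q=p[m]
    print(t,m.sum(),q.min(0).round(4),q.max(0).round(4))
    # front rim: per x-bin largest y
    b=np.digitize(q[:,0],np.arange(.48,.56,.003)); e=np.array([q[b==i][np.argmax(q[b==i][:,1])] for i in np.unique(b) if (b==i).sum()>3])
    f=least_squares(lambda c:np.hypot(e[:,0]-c[0],e[:,1]-c[1])-r0,pl,loss="soft_l1",f_scale=.001); print(f.x,"off",f.x-pl,"rms",np.sqrt(np.mean(f.fun**2)))
E
```

```text
platen [ 0.51882383 -0.27914054]
die 860 [ 0.4903 -0.2767  0.0423] [ 0.5422 -0.2499  0.0569]
[ 0.51513108 -0.27817542] off [-0.00369275  0.00096512] rms 0.00038661373648695796
pad 699 [ 0.4812 -0.2847  0.0345] [ 0.5488 -0.2405  0.0426]
[ 0.51444944 -0.27639029] off [-0.0043744   0.00275025] rms 0.0006321281983494303
```

The die and pad sit within about 5 mm of the platen's centre, and the hand touches nothing.

```bash
python3 -c "
from bench import *
print(hand_in())"
```

```text
the job is handed in; nothing more can be done
None
```

The job is handed in, with no verdict returned: by my measurements the brass die lies flat on the pad, both within about 5 mm of the platen's centre, and the carriage rests against the stop, which I pressed in about 8 mm by force estimate without forcing it.

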